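# Thread glazed totem rings onto their spindle

### The job

Take the three glazed rings off the sloping drying rack and thread them onto the upright steel spindle of the totem stand in order of size: largest at the bottom, smallest on top, each with the face up that is up now. The cork seat on the spindle slides stiffly: press the stack down firmly until the seat is fully down on the base and the rings lie flat on one another, but do not slam or force the pottery, and leave the jar, beaker and cone where they stand. Let go of everything at the end.

Things in the scene. Friction and masses are not known exactly. Their poses are not given: they have to be found in the camera images.
- ring_large: Terracotta-brown glazed ring, outer diameter 62 mm, bore 17 mm, 12 mm thick, about 67 g. On one of the rack's three pegs (which varies), flat on the slope. Hand-made: its bore lies about 4.5 mm off the rim's centre, the direction differs from ring to ring. Origin: centre of the outer rim, on its underside; z is its axis, away from the board.
- ring_medium: Blue glazed ring, outer diameter 50 mm, off-centre bore 17 mm, 12 mm thick, about 42 g. Origin, axes and start as for the large ring.
- ring_small: White glazed ring, outer diameter 38 mm, off-centre bore 17 mm, 12 mm thick, about 25 g. Origin, axes and start as for the large ring.
- rack: Fixed plywood drying rack, 300 mm wide along its y. Its flat board, 130 mm up the slope, faces the rack's +x side (away from the robot, at yaw 0) and slopes 30 degrees from level: outward normal (0.5, 0, 0.866) in the rack's frame. Nothing but the three pegs rises above the face. Origin: on the table, 80 mm below the middle peg's foot.
- peg1 (a point): Foot of the rack's middle peg, on the sloping face. Three wooden pegs, 7 mm thick, stand out 10 mm square to the face, 100 mm apart along the rack's y, one ring on each. Rings come off square to the face, so the tool must tilt 30 degrees either to grasp a ring squarely or to level it later.
- stand: Fixed totem stand: dark round wooden base, diameter 110 mm, 12 mm high, with an upright steel spindle, 14 mm thick, in its middle, nearly square-ended (1 mm chamfer). Origin: centre of the base's underside; z is the spindle's axis. Seat fully down, the undersides of bottom, middle and top rings end at z = 0.018, 0.030 and 0.042 m in this frame.
- spindle_tip (a point): Centre of the spindle's top end, 64 mm above the stand's underside. It is 1.5 mm slack all round in the rings' bores, so feel for the bore.
- seat (a joint): Cork seat on the spindle: disc of diameter 36 mm, 6 mm thick, on which the rings rest. 0 = top of travel (upper face 43 mm above the stand's underside), 0.025 m = fully down (upper face 18 mm above it). Starts 0 to 12 mm down, slides stiffly (about 8 N friction, no spring) and stays where left; the rings' weight does not move it.
- glaze_jar: Green glass jar, diameter 60 mm, 90 mm high, bystander. Origin: centre of its underside.
- beaker: White ceramic beaker, rim diameter 72 mm, 100 mm high, bystander. Origin: centre of its underside.
- cone: Terracotta cone, foot diameter 72 mm, 130 mm high, bystander. Origin: centre of its underside.
There are look-alikes about, which are no part of the job. What is shaped like the ring_medium but green is not meant. Leave any pink look-alike of the ring_small alone.

How it is judged:
By the outcome, as a careful person would: the job done as asked, in the order asked, and still so for the second after the job is handed in, with the robot touching nothing.
It also fails if it takes over 72 s, if anything falls off the work surface, if the arm or the gripper's body presses on something with over 40 N, if the wrist force passes 120 N, or if a joint passes its speed limit or range.

### The arm

A 6-joint arm with a two-finger parallel gripper is mounted at the origin on the work surface. World frame = base frame: x ahead of the robot, y to its left, z up, the work surface at z = 0. Lengths are in m, angles in degrees, forces in N, time in s.
With the tool pointing down it reaches from about 0.375 to 0.9 m from the base axis. Payload 3.1 kg.
Tool frame: the origin (TCP) lies on the centre line of the jaws, within the pads' length; the fingertips stand finger_overhang ahead of it and the grasp point (between the pads) lies 5 mm behind it (finger_overhang is the distance from the TCP to the fingertips, in m); z points along the fingers, y is the line along which they close (so a half turn about z gives the same grasp; the last joint's range is limited). The gripper opens to 87 mm and grips with 3 to 60 N. Pads are 19 mm wide; open, the fingers measure 117 mm over their backs; the gripper's body (75 mm by 190 mm) begins 51 mm behind the grasp point.
Start: joints at [62.71, 30.224, 82.088, -0, 67.689, -10.227], TCP at [0.183, 0.597, 0.216] pointing down, gripper open.
Joint ranges: [-176.69, 176.69], [-43.24, 126.21], [12.49, 139.97], [-82, 262], [0, 151.66], [-163.58, 163.58]. Speed limits (degrees/s): [159.86, 159.86, 180, 180, 180, 180].

### API

Orientations are given as a 3x3 rotation matrix whose columns are the frame's x, y, z axes.
In Python, from rig import read_state, capture, calibration, hand_in, finger_overhang gives the robot as it stands.
- The arm moves only by the tool send_rows, never from a script. Its argument "plan" is a list of rows, each a list of 5 numbers: the closure in counts, from 0 (fully open) to 255 (shut), then the shift along the tool's x, y, z in m, then the turn about the tool's z in rad. A call has 1 to 20 rows; each row shifts and turns the commanded pose from where the row before left it, along the tool's axes as they then stand; what a row does not reach is not made up. A row lasts 1/12 s, in which the tool goes at most 41.7 mm and 7.16 degrees, less where a joint would pass 70% of its speed; a pose out of reach is approached as far as the arm can. A call is refused whole if a number of a shift passes 0.0417 or a number of a turn 0.125, either way. A call with a gripper value outside its range is refused whole. The fingers move at their own pace and stop on an object; the grip force is fixed at half the most. Time passes only in rows, so rows that do not move let the fingers close. It gives the time, the measured TCP pose, the force, the opening and the grip force at its end, in the units of the state.
- read_state(): the state, without advancing time (a new reading comes with each control period).
- capture(name): name is "scene" or "top"; returns (picture, depth): 420x560x3 uint8, blue, green, red; 420x560 float32, m along the optical axis (not along the pixel's ray), 0 where there is no reading.
- calibration(name): a dict with "fx", "fy", "cx", "cy" (pixels), "xyz" and "rotation" of the camera in the world. Camera axes: x right, y down, z forward; pixel columns grow to the right and rows downward; lengths in m; the calibration is good to about 2 mm. A picture is of the moment at which its call begins. calibration takes no time and is no camera call.
- hand_in(): hands the job in; it is judged then, once.
The state is a dict: "time_s": time; "joint_positions": joint angles; "qvel": joint speeds; "tau": joint torques, N m; "position": TCP position; "tcp_rot": TCP orientation; "force": force on the tool from outside, world axes, zero at the start; "moment": the same for the moment, N m; "opening": opening from 0.0 (shut) to 1.0 (fully open); "grasp_force": force on a finger pad.
Only numpy, scipy, OpenCV 4.12 (cv2) and the standard library are available. Lean on these libraries where they do the work, as an engineer would, in place of code of your own. Each camera call takes 0.05 s, during which the arm holds its last target. There are 200 camera calls.

## Working session

There is one attempt and no reset: what is moved stays moved. The work goes in short steps, Python scripts to look and compute and a tool call to move; the robot and the scene stay as the last step left them, time stands still between calls to the robot, and variables do not carry over. Pictures are saved under pics/ and viewed, at most 10 in all, crops included, and the job is handed in when it is done.

Besides the shell and the picture viewer there is one more tool, called after "Emit:" by a JSON object that holds its "name" and its "arguments", one argument or row to a line. send_rows: Moves the arm, as the interface text tells. Its arguments: {"type":"object","properties":{"plan":{"type":"array","items":{"type":"array","items":{"type":"number"}}}},"required":["plan"]}

```bash
mkdir -p pics; ls; python3 - <<'E'
from rig import *
import cv2,numpy as np
print(finger_overhang if not callable(finger_overhang) else finger_overhang())
s=read_state();print({k:np.round(v,3).tolist() for k,v in s.items()})
for n in("scene","top"):
    p,d=capture(n);cv2.imwrite(f"pics/{n}0.png",p);np.savez(f"pics/{n}0.npz",p=p,d=d)
    c=calibration(n);print(n,{k:np.round(v,4).tolist() for k,v in c.items()})
E
```

```text
pics
0.014
{'time_s': 0.0, 'joint_positions': [62.71, 30.278, 82.157, -0.001, 67.688, -10.23], 'qvel': [0.041, -0.019, -0.003, 0.071, 0.074, 0.026], 'tau': [-0.001, -44.003, -17.659, 0.063, 0.058, -0.0], 'position': [0.183, 0.597, 0.215], 'tcp_rot': [[-0.956, 0.293, -0.001], [0.293, 0.956, -0.002], [0.0, -0.002, -1.0]], 'force': [-1.59, -0.497, 0.563], 'moment': [-0.024, 0.01, 0.022], 'grasp_force': 0.0, 'opening': 1.001}
scene {'fx': 525.819, 'fy': 525.819, 'cx': 276.1985, 'cy': 206.3215, 'xyz': [1.1449, 0.2459, 0.8282], 'rotation': [[-0.4443, 0.6991, -0.5602], [0.8957, 0.3576, -0.2642], [0.0157, -0.6192, -0.7851]]}
top {'fx': 464.5582, 'fy': 464.5582, 'cx': 286.019, 'cy': 212.8575, 'xyz': [0.4297, -0.0278, 1.098], 'rotation': [[0.0183, -0.9842, 0.1761], [-0.9998, -0.0182, 0.0023], [0.0009, -0.1762, -0.9844]]}
```

View pics/scene0.png

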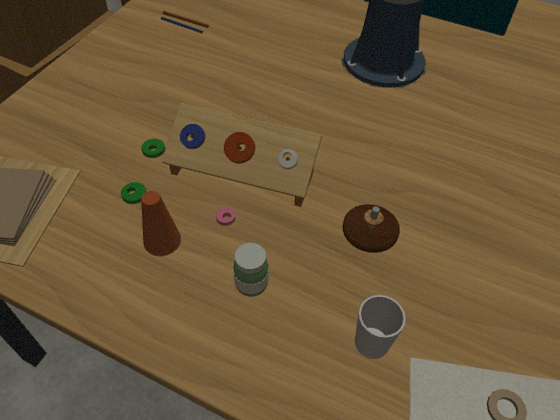

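View pics/top0.png

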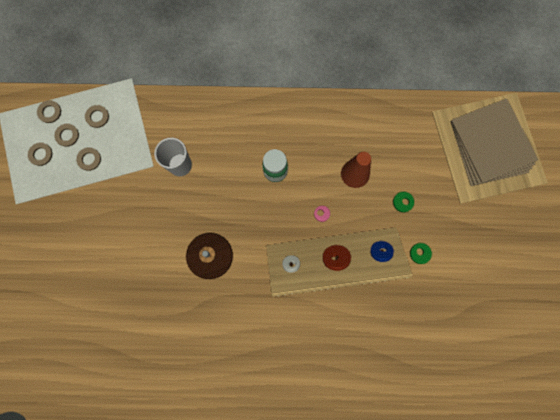

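Scene view: rack with blue (192,136), brown (239,147), white (288,158); stand (371,227). Top view: blue (382,251), brown (337,257), white (291,264), spindle about (207,254), jar (275,165), beaker (173,157), cone (357,170). The green and pink rings are look-alikes.

```bash
cat > h.py <<'E'
from rig import *
import cv2,numpy as np
C={n:calibration(n) for n in("scene","top")}
def ray(n,u,v):
    c=C[n];d=np.array(c["rotation"])@[(u-c["cx"])/c["fx"],(v-c["cy"])/c["fy"],1.];return np.array(c["xyz"]),d
def plane(n,uv,z=None,p=None,nrm=(0,0,1)):
    o,d=ray(n,*uv);p=np.array([0,0,z]) if p is None else np.array(p);nrm=np.array(nrm);return o+d*((p-o)@nrm)/(d@nrm)
def tri(a,b):
    o1,d1=ray("scene",*a);o2,d2=ray("top",*b);t=np.linalg.lstsq(np.c_[d1,-d2],o2-o1,rcond=None)[0]
    p,q=o1+d1*t[0],o2+d2*t[1];return (p+q)/2,np.linalg.norm(p-q)
def proj(n,P):
    c=C[n];q=np.array(c["rotation"]).T@(np.array(P)-c["xyz"]);return np.array([c["fx"]*q[0]/q[2]+c["cx"],c["fy"]*q[1]/q[2]+c["cy"]])
def ringpix(p,col,box,k=4):
    """outer and hole centroid (px) of the ring of colour col in box (u0,v0,u1,v1), on a k-times enlarged crop"""
    u0,v0,u1,v1=box;im=cv2.resize(p[v0:v1,u0:u1],None,fx=k,fy=k,interpolation=cv2.INTER_CUBIC)
    h=cv2.cvtColor(im,cv2.COLOR_BGR2HSV);b,g,r=[im[...,i].astype(int) for i in range(3)]
    m={"blue":(b>r+35)&(b>g+25),"brown":(r>g*2.2)&(r>50),"white":(h[...,1]<55)&(h[...,2]>105)}[col].astype(np.uint8)*255
    cs,hi=cv2.findContours(m,cv2.RETR_CCOMP,cv2.CHAIN_APPROX_NONE)
    i=max((i for i in range(len(cs)) if hi[0][i][3]<0),key=lambda i:cv2.contourArea(cs[i]))
    f=lambda c:(lambda M:np.array([M["m10"],M["m01"]])/M["m00"]/k+np.array([u0,v0])-.5+.5/k)(cv2.moments(c))
    hs=[c for j,c in enumerate(cs) if hi[0][j][3]==i and cv2.contourArea(c)>20]
    hull=cv2.convexHull(cs[i]);e=cv2.minAreaRect(hull)[1]
    return f(hull),[(f(c).round(2),cv2.contourArea(c)/k/k) for c in hs],(np.array(e)/k).round(1)
E
python3 - <<'E'
from h import *
S=np.load("pics/scene0.npz");T=np.load("pics/top0.npz")
bx={"blue":((172,116,212,156),(364,232,400,270)),"brown":((218,126,262,170),(316,238,358,278)),"white":((272,143,306,174),(278,250,305,278))}
for c,(a,b) in bx.items():
    s=ringpix(S["p"],c,a);t=ringpix(T["p"],c,b);print(c,s,t,"\n  outer",*[np.round(x,4) for x in tri(s[0],t[0])])
tiles=[]
for c,(a,b) in bx.items():
    for I,w in((S,a),(T,b)): tiles.append(cv2.resize(I["p"][w[1]:w[3],w[0]:w[2]],(250,250),interpolation=cv2.INTER_NEAREST))
for I,w in((S,(335,190,410,265)),(T,(182,228,242,288))): tiles.append(cv2.resize(I["p"][w[1]:w[3],w[0]:w[2]],(250,250),interpolation=cv2.INTER_CUBIC))
g=np.hstack([np.vstack(tiles[i:i+2]) for i in range(0,8,2)]);g=cv2.convertScaleAbs(g,alpha=1.7);cv2.imwrite("pics/tiles.png",cv2.resize(g,(800,400)))
E
```

```text
blue (array([191.61381237, 135.1758993 ]), [(array([189.51, 136.4 ]), 64.5625)], array([22.1, 23.5])) (array([381.63706973, 251.10013975]), [(array([382.84, 249.46]), 24.34375)], array([20., 22.])) 
  outer [ 0.5299 -0.2355  0.0862] 0.0
brown (array([238.77785209, 146.7999078 ]), [(array([234.77, 159.06]), 3.53125), (array([231.05, 158.  ]), 1.75), (array([239.38, 157.42]), 8.28125), (array([232.88, 156.8 ]), 1.78125), (array([230.68, 154.94]), 1.28125), (array([245.99, 153.34]), 2.53125), (array([238.86, 154.1 ]), 4.84375), (array([243.88, 154.3 ]), 11.5), (array([235.97, 153.34]), 5.875), (array([229.66, 151.25]), 2.15625), (array([232.6 , 151.16]), 10.3125), (array([249.68, 145.96]), 2.03125), (array([227.39, 147.37]), 12.125), (array([252.07, 143.03]), 1.3125), (array([249.12, 143.04]), 3.0), (array([230.5, 144.6]), 20.03125), (array([231.1 , 142.04]), 4.625), (array([241.05, 146.25]), 75.875), (array([244.91, 140.04]), 7.1875), (array([236.09, 138.99]), 2.3125), (array([248.86, 139.43]), 4.34375), (array([240.26, 139.08]), 4.5625), (array([243.29, 136.25]), 6.8125), (array([239.04, 136.01]), 4.96875), (array([231.5 , 137.86]), 11.59375), (array([235.35, 135.11]), 7.21875)], array([29.2, 29.7])) (array([336.30960557, 257.42952783]), [(array([334.19, 257.72]), 27.59375)], array([27.2, 24.5])) 
  outer [ 0.5143 -0.1365  0.0851] 0.0004
white (array([287.34158186, 157.82161381]), [(array([286.8 , 155.85]), 69.25)], array([18.1, 18.3])) (array([290.78610961, 263.4877801 ]), [(array([291.5 , 264.25]), 27.625)], array([16.8, 17.2])) 
  outer [ 0.4991 -0.0376  0.0872] 0.0005
```

View pics/tiles.png

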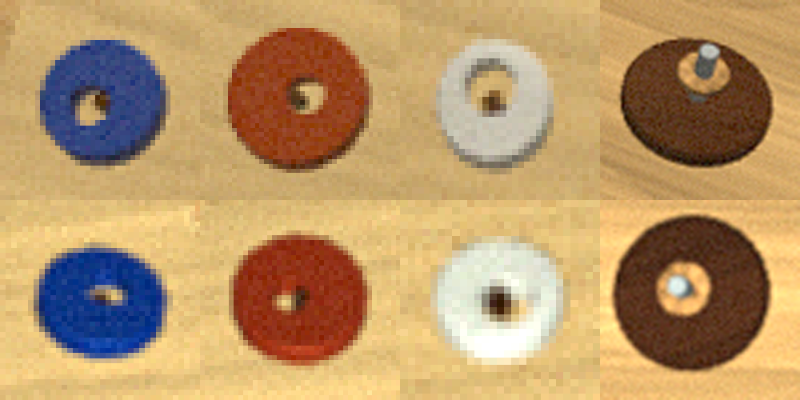

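Tiles show each bore clearly off-centre; spindle tip is at about scene (375.9,208.8), top (205.4,253.5).

```bash
cat >> h.py <<'E'
def go(P,ang=None):
    """shift in tool axes to TCP world P; turn about tool z (rad) to bring tool y to angle ang (deg)"""
    s=read_state();R=np.array(s["tcp_rot"]);d=R.T@(np.array(P)-s["position"]);a=np.degrees(np.arctan2(R[1,1],R[0,1]))
    t=None if ang is None else -np.radians((ang-a+90)%180-90)
    return "shift %s turn %s t=%.1f"%(d.round(4),None if t is None else round(t,3),s["time_s"])
E
python3 - <<'E'
from h import *
S=np.load("pics/scene0.npz")["p"];T=np.load("pics/top0.npz")["p"]
print("tip",tri((375.9,208.3),(205.4,253.5)))
g=cv2.cvtColor(T,cv2.COLOR_BGR2GRAY)
def disc(p,b):
    u0,v0,u1,v1=b;m=(p[v0:v1,u0:u1].max(2)<75).astype(np.uint8);cs,_=cv2.findContours(m,cv2.RETR_EXTERNAL,cv2.CHAIN_APPROX_NONE)
    c=cv2.convexHull(max(cs,key=cv2.contourArea));M=cv2.moments(c);return (M["m10"]/M["m00"]+u0,M["m01"]/M["m00"]+v0),cv2.minAreaRect(c)[1]
a,b=disc(S,(330,185,415,265)),disc(T,(175,222,245,290));print(a,b,"base",tri(a[0],b[0]),plane("top",b[0],.009))
for n,e in(("top",[((266,245),(401,228)),((272,295),(411,274))]),("scene",[((182,105),(321,134)),((163,163),(310,190))])):
    for (p,q),z in zip(e,(None,None)):
        for z in (.06,.11) : 
            d=plane(n,q,z)-plane(n,p,z);print(n,z,plane(n,p,z).round(3),plane(n,q,z).round(3),"edge ang",np.degrees(np.arctan2(d[1],d[0])).round(1))
for n,u,z in(("jar",(276,160),.09),("beaker",(171,150),.1),("cone",(363,158),.13)): print(n,plane("top",u,z).round(3))
# bore: hole centroid of upper face
nr=np.array([.5*np.cos(.153),.5*np.sin(.153),.866])
M={"blue":(.5299,-.2355,.0862),"brown":(.5143,-.1365,.0851),"white":(.4991,-.0376,.0872)}
for c,m in M.items(): print(c,go(np.array(m)+[.004*.99,.0006,.013],98.8))
print(go((.5143,-.1365,.16)))
E
```

```text
tip (array([0.51917479, 0.15392737, 0.06285555]), np.float64(0.0027921365099293502))
((370.54869358669833, 228.1251781472684), (55.0, 48.0)) ((209.0438836525793, 255.55102868146346), (45.0, 46.0)) base (array([0.52007111, 0.15485478, 0.00177611]), np.float64(0.0009553474514205373)) [0.51961712 0.15319402 0.009     ]
top 0.06 [0.541 0.018 0.06 ] [ 0.585 -0.285  0.06 ] edge ang -81.7
top 0.11 [0.536 0.016 0.11 ] [ 0.578 -0.273  0.11 ] edge ang -81.7
top 0.06 [0.431 0.002 0.06 ] [ 0.483 -0.305  0.06 ] edge ang -80.5
top 0.11 [0.431 0.001 0.11 ] [ 0.48  -0.292  0.11 ] edge ang -80.5
scene 0.06 [ 0.438 -0.321  0.06 ] [ 0.381 -0.015  0.06 ] edge ang 100.4
scene 0.11 [ 0.484 -0.284  0.11 ] [0.431 0.002 0.11 ] edge ang 100.4
scene 0.06 [ 0.601 -0.261  0.06 ] [0.532 0.027 0.06 ] edge ang 103.5
scene 0.11 [ 0.636 -0.228  0.11 ] [0.572 0.042 0.11 ] edge ang 103.5
jar [ 0.73  -0.001  0.09 ]
beaker [0.746 0.234 0.1  ]
cone [ 0.726 -0.19   0.13 ]
blue shift [-0.5794 -0.692   0.1167] turn -0.451 t=0.1
brown shift [-0.5355 -0.602   0.1177] turn -0.451 t=0.1
white shift [-0.4919 -0.5119  0.1154] turn -0.451 t=0.1
shift [-0.5319 -0.6038  0.0558] turn None t=0.1
```

Emit:
{"name": "send_rows", "arguments": {
  "plan": [
    [0,0,0,0,-0.1128],
    [0,0,0,0,-0.1128],
    [0,0,0,0,-0.1128],
    [0,0,0,0,-0.1128],
    [0,-0.011,-0.0388,0.0033,0],
    [0,-0.011,-0.0388,0.0033,0],
    [0,-0.011,-0.0388,0.0033,0],
    [0,-0.011,-0.0388,0.0033,0],
    [0,-0.011,-0.0388,0.0033,0],
    [0,-0.011,-0.0388,0.0033,0],
    [0,-0.011,-0.0388,0.0033,0],
    [0,-0.011,-0.0388,0.0033,0],
    [0,-0.011,-0.0388,0.0033,0],
    [0,-0.011,-0.0388,0.0033,0],
    [0,-0.011,-0.0388,0.0033,0],
    [0,-0.011,-0.0388,0.0033,0],
    [0,-0.011,-0.0388,0.0033,0],
    [0,-0.011,-0.0388,0.0033,0],
    [0,-0.011,-0.0388,0.0033,0],
    [0,-0.011,-0.0388,0.0033,0]
  ]
}}

```text
time_s: 1.77
position: [0.4524, 0.0088, 0.1626]
tcp_rot: [[-0.988, -0.152, -0.0], [-0.152, 0.988, 0.0], [0.0, 0.0, -1.0]]
force: [1.3, 0.4, 1.2]
opening: 0.997
grasp_force: 0.0
```

```bash
python3 -c "
from h import *
print(go((.5183,-.136,.098),99.2))"
```

```text
shift [-0.0431 -0.1532  0.0645] turn -0.008 t=1.8
```

Emit:
{"name": "send_rows", "arguments": {
  "plan": [
    [0,-0.0108,-0.0383,0,-0.008],
    [0,-0.0108,-0.0383,0,0],
    [0,-0.0108,-0.0383,0,0],
    [0,-0.0107,-0.0383,0.005,0],
    [0,0,0,0.02,0],
    [0,0,0,0.015,0],
    [0,0,0,0.0125,0],
    [0,0,0,0.006,0],
    [0,0,0,0.003,0],
    [0,0,0,0.003,0],
    [120,0,0,0,0],
    [120,0,0,0,0],
    [120,0,0,0,0],
    [120,0,0,0,0],
    [120,0,0,0,0],
    [120,0,0,0,0]
  ]
}}

```text
time_s: 3.1
position: [0.5192, -0.1336, 0.0987]
tcp_rot: [[-0.987, -0.161, 0.001], [-0.161, 0.987, -0.0], [-0.001, -0.0, -1.0]]
force: [-0.6, -0.6, 0.1]
opening: 0.628
grasp_force: 0.0
```

```bash
python3 -c "
from h import *
s=read_state();print(s['opening'],s['grasp_force'])
a=capture('scene')[0];b=capture('top')[0]
f=lambda p,w:cv2.resize(p[w[1]:w[3],w[0]:w[2]],(400,400),interpolation=cv2.INTER_CUBIC)
cv2.imwrite('pics/g1.png',cv2.convertScaleAbs(np.hstack([f(a,(190,95,290,195)),f(b,(286,207,386,307))]),alpha=1.6))"
```

```text
0.6279817719165273 0.0
```

View pics/g1.png

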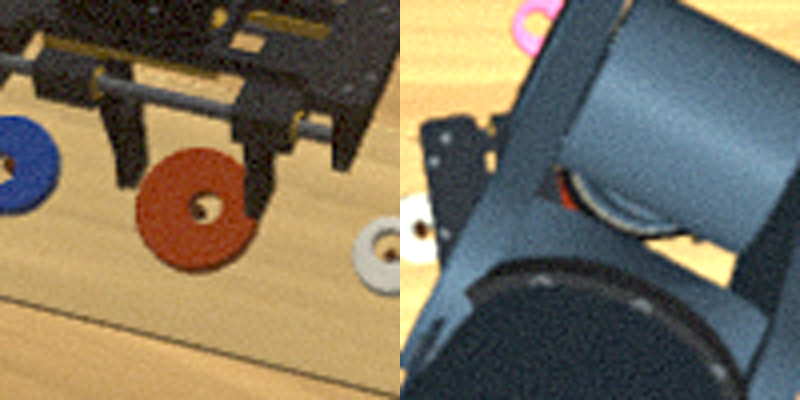

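```bash
python3 -c "
from h import *
s=read_state();R=np.array(s['tcp_rot']);P=np.array(s['position'])
c=lambda q:((proj('scene',q)-[190,95])*4+1.5).round()
for w in(.0546,.062): print(w,[c(P+R@[x,sg*w/2,.014]) for sg in(-1,1) for x in(-.0095,.0095)])
M=np.array([.5143,-.1365,.0851]);y=np.array([-.153,.988,0]);print('ring',c(M),c(M-.031*y),c(M+.031*y))
"
```

```text
0.0546 [array([138., 219.]), array([151., 192.]), array([243., 243.]), array([256., 217.])]
0.062 [array([131., 217.]), array([144., 191.]), array([250., 245.]), array([263., 219.])]
ring [196. 209.] [137. 195.] [256. 223.]
```

```bash
python3 -c "
from h import *
p,d=capture('scene')
def P(u,v):
    o,r=ray('scene',u,v);return (o+r*d[int(round(v)),int(round(u))]).round(3)
for x,y in((130,170),(130,180),(130,190),(130,200),(125,205),(258,180),(260,200),(260,210),(260,222),(260,232),(240,215),(200,250),(160,210),(200,170)):
    print((x,y),P(190+x/4,95+y/4),p[int(95+y/4),int(190+x/4)])
s=read_state();print(s['position'],s['opening'],s['grasp_force'],s['joint_positions'])
"
```

```text
(130, 170) [ 0.533 -0.16   0.117] [15 24 30]
(130, 180) [ 0.534 -0.16   0.11 ] [10 16 26]
(130, 190) [ 0.534 -0.16   0.104] [25 57 67]
(130, 200) [ 0.517 -0.172  0.077] [ 75 109 129]
(125, 205) [ 0.525 -0.171  0.08 ] [ 65 103 123]
(258, 180) [ 0.522 -0.096  0.129] [ 0 13 12]
(260, 200) [ 0.516 -0.099  0.109] [38 57 70]
(260, 210) [ 0.503 -0.106  0.087] [ 54  82 105]
(260, 222) [ 0.504 -0.105  0.08 ] [ 62  97 121]
(260, 232) [ 0.509 -0.103  0.079] [ 72 107 126]
(240, 215) [ 0.514 -0.111  0.091] [19 23 45]
(200, 250) [ 0.536 -0.122  0.082] [ 8 39 90]
(160, 210) [ 0.525 -0.15   0.086] [10 40 93]
(200, 170) [ 0.501 -0.14   0.097] [24 43 94]
[ 0.51904753 -0.13354554  0.09849049] 0.5489128566104949 0.0 [-2.63818643e+01  3.33021878e+01  1.00872443e+02  6.45561500e-04
  4.58138964e+01 -1.25631830e+02]
```

Fingers did not meet the ring: their tips stand ~15 mm higher than the stated overhang implies. I reopen, recentre and feel downwards.

Emit:
{"name": "send_rows", "arguments": {
  "plan": [
    [35,0,-0.0028,0,0],
    [35,0,0,0,0],
    [35,0,0,0,0],
    [35,0,0,0,0],
    [35,0,0,0,0],
    [35,0,0,0,0],
    [35,0,0,0.003,0],
    [35,0,0,0.003,0],
    [35,0,0,0.002,0],
    [35,0,0,0,0]
  ]
}}

```text
time_s: 4.08
position: [0.519, -0.1361, 0.0897]
tcp_rot: [[-0.987, -0.161, -0.001], [-0.161, 0.987, 0.001], [0.001, 0.001, -1.0]]
force: [0.7, 0.4, -0.3]
opening: 0.861
grasp_force: 0.0
```

```bash
python3 -c "
from h import *
a=capture('scene')[0];s=read_state();print(s['position'],s['opening'],s['force'])
R=np.array(s['tcp_rot']);P=np.array(s['position'])
c=lambda q:((proj('scene',q)-[190,95])*4+1.5).round()
w=s['opening']*.087
for o in (0,.014): print(o,[c(P+R@[x,sg*w/2,o]) for sg in(-1,1) for x in(-.0095,.0095)])
f=lambda p,w:cv2.resize(p[w[1]:w[3],w[0]:w[2]],(400,400),interpolation=cv2.INTER_CUBIC)
cv2.imwrite('pics/g2.png',cv2.convertScaleAbs(f(a,(190,95,290,195)),alpha=2.2))"
```

```text
[ 0.51915426 -0.13617015  0.08989626] 0.8642973889538067 [ 0.07231883 -0.11951658 -0.91060807]
0 [array([113., 205.]), array([127., 179.]), array([258., 239.]), array([271., 212.])]
0.014 [array([115., 225.]), array([129., 199.]), array([259., 259.]), array([271., 232.])]
```

View pics/g2.png

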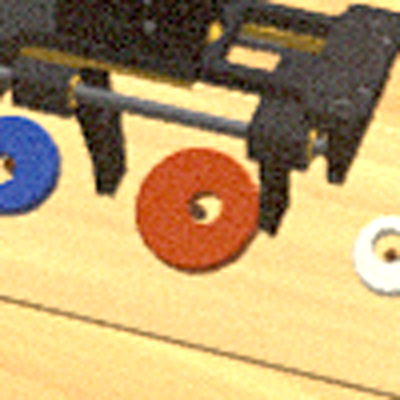

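Emit:
{"name": "send_rows", "arguments": {
  "plan": [
    [35,0,0,0.002,0],
    [35,0,0,0.002,0],
    [35,0,0,0.001,0],
    [35,0,0,0,0],
    [110,0,0,0,0],
    [110,0,0,0,0],
    [110,0,0,0,0],
    [110,0,0,0,0],
    [110,0,0,0,0],
    [110,0,0,0,0]
  ]
}}

```text
time_s: 4.97
position: [0.5208, -0.1357, 0.0863]
tcp_rot: [[-0.987, -0.16, 0.003], [-0.16, 0.987, 0.001], [-0.003, 0.0, -1.0]]
force: [1.8, 4.0, 5.4]
opening: 0.587
grasp_force: 8.1
```

```bash
python3 -c "
from h import *
a,d=capture('scene');s=read_state();print(s['position'],s['opening'],s['force'],s['grasp_force'])
R=np.array(s['tcp_rot']);P=np.array(s['position'])
c=lambda q:((proj('scene',q)-[205,110])*8+3.5).round()
w=s['opening']*.087
for o in (0,.014): print(o,[c(P+R@[x,sg*w/2,o]) for sg in(-1,1) for x in(-.0095,.0095)])
f=lambda p,w:cv2.resize(p[w[1]:w[3],w[0]:w[2]],(560,560),interpolation=cv2.INTER_CUBIC)
cv2.imwrite('pics/g3.png',cv2.convertScaleAbs(f(a,(205,110,275,180)),alpha=2.2))"
```

```text
[ 0.52086769 -0.13566922  0.08631104] 0.5822551612285048 [2.63812414 4.80230777 5.56119224] 8.407056569687509
0 [array([152., 316.]), array([179., 264.]), array([348., 362.]), array([373., 309.])]
0.014 [array([156., 356.]), array([183., 304.]), array([349., 402.]), array([374., 349.])]
```

View pics/g3.png

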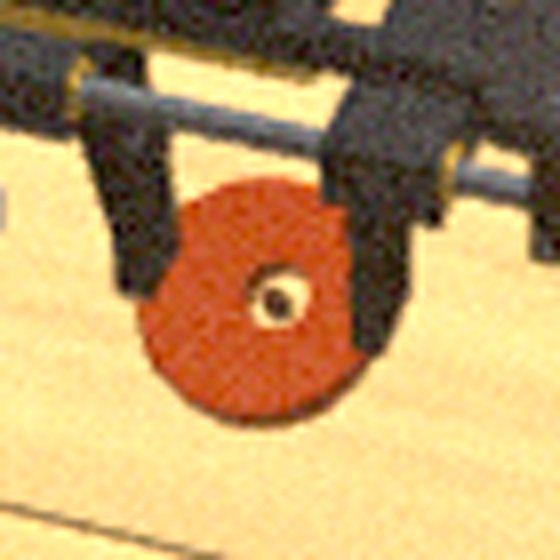

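Emit:
{"name": "send_rows", "arguments": {
  "plan": [
    [30,0,0,0,0],
    [30,0,0,0,0],
    [30,0,0,0,0],
    [30,-0.003,0,0,0],
    [30,0,0,0,0],
    [30,0,0,0,0],
    [30,0,0,0.002,0],
    [30,0,0,0.002,0],
    [30,0,0,0,0]
  ]
}}

```text
time_s: 5.77
position: [0.5217, -0.1357, 0.0806]
tcp_rot: [[-0.987, -0.161, -0.002], [-0.161, 0.987, 0.001], [0.001, 0.001, -1.0]]
force: [-0.3, -0.2, 0.9]
opening: 0.881
grasp_force: 0.0
```

Emit:
{"name": "send_rows", "arguments": {
  "plan": [
    [30,0,0,0.001,0],
    [30,0,0,0.001,0],
    [30,0,0,0.001,0],
    [30,0,0,0,0]
  ]
}}

```text
time_s: 6.1
position: [0.5223, -0.1358, 0.0781]
tcp_rot: [[-0.987, -0.161, -0.0], [-0.161, 0.987, 0.0], [0.0, 0.0, -1.0]]
force: [-0.3, -0.0, 0.1]
opening: 0.881
grasp_force: 0.0
```

Emit:
{"name": "send_rows", "arguments": {
  "plan": [
    [110,0,0,0,0],
    [110,0,0,0,0],
    [110,0,0,0,0],
    [110,0,0,0,0],
    [110,0,0,0,0],
    [110,0,0,0,0]
  ]
}}

```text
time_s: 6.6
position: [0.5224, -0.1358, 0.0784]
tcp_rot: [[-0.987, -0.161, 0.0], [-0.161, 0.987, -0.0], [-0.0, -0.0, -1.0]]
force: [-0.1, 1.2, -0.2]
opening: 0.588
grasp_force: 0.0
```

```bash
python3 -c "
from h import *
a,d=capture('scene');s=read_state();print(s['position'],s['opening'],s['force'],s['grasp_force'])
R=np.array(s['tcp_rot']);P=np.array(s['position'])
c=lambda q:((proj('scene',q)-[205,110])*8+3.5).round()
w=s['opening']*.087
for o in (0,.014): print(o,[c(P+R@[x,sg*w/2,o]) for sg in(-1,1) for x in(-.0095,.0095)])
f=lambda p,w:cv2.resize(p[w[1]:w[3],w[0]:w[2]],(560,560),interpolation=cv2.INTER_CUBIC)
cv2.imwrite('pics/g4.png',cv2.convertScaleAbs(f(a,(205,110,275,180)),alpha=2.2))
for i in range(3): capture('scene');s=read_state();print(s['opening'],s['grasp_force'],s['force'])"
```

```text
[ 0.52244278 -0.13581512  0.07838403] 0.5844190718240484 [0.63051498 0.03683606 0.20793798] 0.0
0 [array([150., 343.]), array([177., 290.]), array([345., 389.]), array([371., 336.])]
0.014 [array([154., 382.]), array([180., 330.]), array([347., 428.]), array([372., 375.])]
0.5747926111370306 0.0 [ 0.08958698 -0.60438633 -1.13985524]
0.577354393644381 0.0 [-0.04978792  0.99768153 -0.33092768]
0.568115039603783 0.0 [0.23161246 0.3507967  0.71063897]
```

View pics/g4.png

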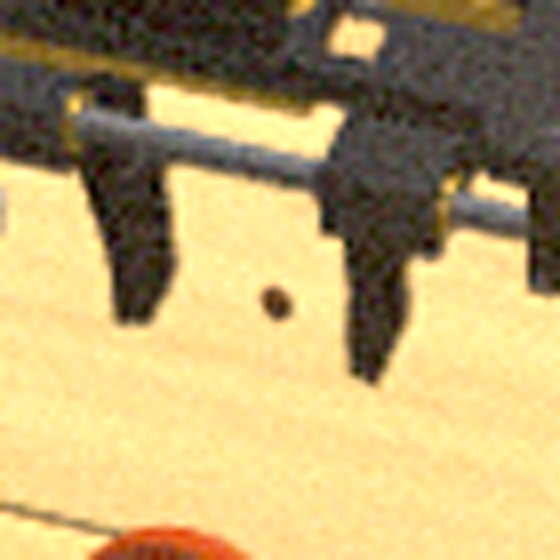

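```bash
python3 -c "
from h import *
a,d=capture('scene');b=capture('top')[0]
s=ringpix(a,'brown',(195,160,275,225));t=ringpix(b,'brown',(300,190,370,240));print(s[0],s[2],[h for h in s[1] if h[1]>15],t[0],t[2],t[1],tri(s[0],t[0]))
f=lambda p,w:cv2.resize(p[w[1]:w[3],w[0]:w[2]],(400,400),interpolation=cv2.INTER_CUBIC)
cv2.imwrite('pics/g5.png',cv2.convertScaleAbs(np.hstack([f(a,(195,150,265,220)),f(b,(305,190,375,260))]),alpha=2))
for u,v in((225,180),(218,185),(232,185),(225,190)):
  o,r=ray('scene',u,v);print((o+r*d[v,u]).round(3))
"
```

```text
Traceback (most recent call last):
  File "h.py", line 19, in ringpix
    i=max((i for i in range(len(cs)) if hi[0][i][3]<0),key=lambda i:cv2.contourArea(cs[i]))
ValueError: max() iterable argument is empty
```

Emit:
{"name": "send_rows", "arguments": {
  "plan": [
    [0,0,0,-0.025,0],
    [0,0,0,-0.03,0],
    [0,0,0.03,-0.02,0],
    [0,0.01,0.038,0,0],
    [0,0.01,0.038,0,0],
    [0,0.01,0.038,0,0],
    [0,0.01,0.038,0,0]
  ]
}}

```text
time_s: 7.48
position: [0.4528, 0.0386, 0.1536]
tcp_rot: [[-0.987, -0.16, 0.001], [-0.16, 0.987, 0.0], [-0.001, -0.0, -1.0]]
force: [0.1, 0.0, -0.5]
opening: 0.969
grasp_force: 0.0
```

```bash
python3 -c "
from h import *
a,d=capture('scene');b,e=capture('top');np.savez('pics/g5.npz',a=a,b=b,d=d,e=e)
s=ringpix(a,'brown',(195,165,275,225));print(s[0],s[2],[h for h in s[1] if h[1]>15])
f=lambda p,w:cv2.resize(p[w[1]:w[3],w[0]:w[2]],(400,400),interpolation=cv2.INTER_CUBIC)
cv2.imwrite('pics/g5.png',cv2.convertScaleAbs(np.hstack([f(a,(190,130,290,230)),f(b,(280,180,380,280))]),alpha=2))
for u,v in((225,180),(218,185),(232,185),(225,190)):
  o,r=ray('scene',u,v);print((o+r*d[v,u]).round(3))
"
```

```text
[226.7662284  184.38708144] [29.1 14.9] []
[ 0.579 -0.132  0.054]
[ 0.587 -0.145  0.04 ]
[ 0.58  -0.117  0.048]
[ 0.583 -0.132  0.028]
```

View pics/g5.png

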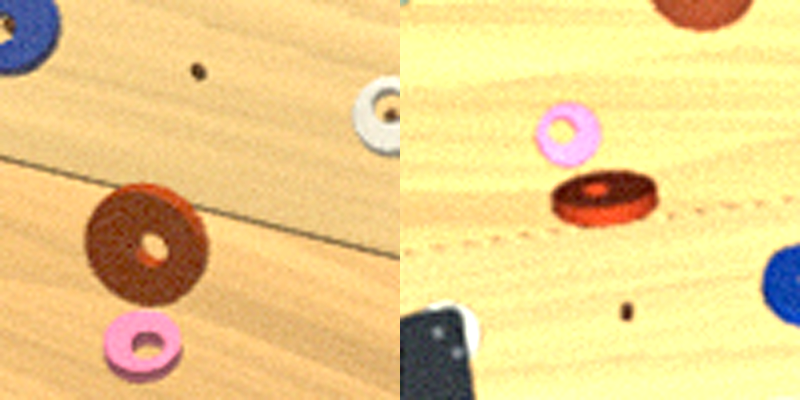

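Picture: the large ring slid off its peg and now leans steeply on the rack's lower edge, upper face outward (scene (227,191), top (331,230)); pink ring next to it at top (322,213). I'll measure its plane.

```bash
python3 - <<'E'
from h import *
Z=np.load('pics/g5.npz')
def pts(n,p,d,box):
    u0,v0,u1,v1=box;b,g,r=[p[...,i].astype(int) for i in range(3)]
    m=np.zeros(d.shape,np.uint8);m[v0:v1,u0:u1]=((r>g*1.5)&(r>20)&(b<r*.55)&(d>0))[v0:v1,u0:u1];m=cv2.morphologyEx(m,cv2.MORPH_OPEN,np.ones((3,3)))
    v,u=np.nonzero(m);o=np.array(C[n]["xyz"]);return np.array([o+ray(n,x,y)[1]*d[y,x] for x,y in zip(u,v)]),u,v,p[v,u]
P,u,v,c=pts("scene",Z['a'],Z['d'],(208,174,245,208));print(len(P),u.min(),u.max(),v.min(),v.max())
from numpy.linalg import svd
k=np.ones(len(P),bool)
for _ in range(6):
    m=P[k].mean(0);n=svd(P[k]-m)[2][2];n*=np.sign(n[0]);k=abs((P-m)@n)<.004
print("normal",n.round(3),"elev",np.degrees(np.arcsin(n[2])).round(1),"azim",np.degrees(np.arctan2(n[1],n[0])).round(1),"centroid",m.round(4),k.sum())
F=P[k];print("min",F.min(0).round(3),"max",F.max(0).round(3))
e=cv2.fitEllipse(cv2.convexHull(np.c_[u[k],v[k]].astype(np.float32)));print(e,"face centre",plane("scene",e[0],p=m,nrm=n).round(4))
Q,u2,v2,_=pts("top",Z['b'],Z['e'],(315,219,348,240));print(len(Q),Q.mean(0).round(4),Q.min(0).round(3),Q.max(0).round(3))
b=Z['b'].astype(int);m=np.zeros(b.shape[:2],np.uint8);s=np.s_[203:222,310:335];m[s]=((b[...,2]>b[...,1]*1.3)&(b[...,0]>b[...,1]*1.1)&(b[...,2]>60))[s]
v,u=np.nonzero(m);print("pink",plane("top",(u.mean(),v.mean()),.012),u.min(),u.max(),v.min(),v.max())
E
```

```text
688 212 241 176 206
normal [0.869 0.138 0.475] elev 28.4 azim 9.0 centroid [ 0.5883 -0.1268  0.0327] 624
min [ 0.571 -0.157  0.006] max [ 0.604 -0.097  0.059]
((226.0208282470703, 191.2806854248047), (28.008609771728516, 31.014118194580078), 134.82823181152344) face centre [ 0.5883 -0.1264  0.0326]
296 [ 0.5819 -0.1279  0.0409] [ 0.565 -0.157 -0.004] [ 0.602 -0.1    0.06 ]
pink [ 0.62427418 -0.11117461  0.012     ] 314 329 206 221
```

Emit:
{"name": "send_rows", "arguments": {
  "plan": [
    [0,-0.017,-0.0308,0,0],
    [0,-0.017,-0.0308,0,0],
    [0,-0.017,-0.0308,0,0],
    [0,-0.017,-0.0308,0,0],
    [0,-0.017,-0.0308,0,0],
    [0,-0.017,-0.0308,0,0],
    [0,0,0,0.02,0],
    [0,0,0,0.03,0],
    [0,0,0,0.025,0],
    [0,0,0,0.02,0],
    [0,0,0,0.016,0],
    [0,0,0,0.01,0],
    [0,0,0,0.007,0],
    [0,0,0,0.0056,0],
    [0,0,0,0,0]
  ]
}}

```text
time_s: 8.83
position: [0.5839, -0.1288, 0.0192]
tcp_rot: [[-0.987, -0.161, -0.001], [-0.161, 0.987, 0.0], [0.001, 0.0, -1.0]]
force: [0.1, 0.5, -0.3]
opening: 0.999
grasp_force: 0.0
```

Emit:
{"name": "send_rows", "arguments": {
  "plan": [
    [140,0,0,0,0],
    [140,0,0,0,0],
    [140,0,0,0,0],
    [140,0,0,0,0],
    [140,0,0,0,0],
    [140,0,0,0,0]
  ]
}}

```text
time_s: 9.33
position: [0.5845, -0.1287, 0.0203]
tcp_rot: [[-0.987, -0.161, 0.001], [-0.161, 0.987, -0.0], [-0.001, -0.001, -1.0]]
force: [0.6, 0.0, 1.9]
opening: 0.694
grasp_force: 30.0
```

Emit:
{"name": "send_rows", "arguments": {
  "plan": [
    [140,-0.004,0,-0.01,0],
    [140,-0.004,0,-0.03,0],
    [140,0,0,-0.04,0],
    [140,0.001,0.03,-0.028,0],
    [140,0.002,0.038,-0.01,0],
    [140,0.002,0.038,0,0],
    [140,0.002,0.038,0,0],
    [140,0.002,0.038,0,0],
    [140,0.002,0.038,0,0],
    [140,0.002,0.038,0,0],
    [140,0.002,0.038,0,0],
    [140,0.002,0.038,0,0],
    [140,0.002,0.038,0,0],
    [140,0.002,0.038,0,0],
    [140,0.002,0.036,0.01,0],
    [140,0,0,0.03,0],
    [140,0,0,0.03,0],
    [140,0,0,0.02,0],
    [140,0,0,0.01,0]
  ]
}}

```text
time_s: 10.92
position: [0.4952, 0.3088, 0.0349]
tcp_rot: [[-0.987, -0.162, -0.005], [-0.162, 0.987, -0.002], [0.005, -0.001, -1.0]]
force: [-1.1, 0.4, -2.0]
opening: 0.693
grasp_force: 30.0
```

Emit:
{"name": "send_rows", "arguments": {
  "plan": [
    [140,0,0,0.007,0],
    [140,0,0,0.005,0],
    [140,0,0,0.003,0],
    [140,0,0,0.001,0],
    [140,0.0042,0,0.002,0],
    [140,0.0042,0,0.002,0],
    [140,0.003,0,0.0027,0],
    [140,0.003,0,0.0028,0],
    [140,0.0023,0,0.0033,0],
    [140,0,0,0,0]
  ]
}}

```text
time_s: 11.75
position: [0.4803, 0.3064, 0.0101]
tcp_rot: [[-0.987, -0.161, 0.0], [-0.161, 0.987, 0.0], [-0.0, 0.0, -1.0]]
force: [-1.3, 0.4, 6.6]
opening: 0.694
grasp_force: 30.0
```

Emit:
{"name": "send_rows", "arguments": {
  "plan": [
    [140,0.0015,0,0.0025,0],
    [140,0.0012,0,0.0025,0],
    [140,0,0,0,0]
  ]
}}

```text
time_s: 12.0
position: [0.4769, 0.3058, 0.005]
tcp_rot: [[-0.987, -0.161, -0.002], [-0.161, 0.987, -0.0], [0.002, -0.0, -1.0]]
force: [-3.4, -0.3, 6.5]
opening: 0.697
grasp_force: 30.0
```

```bash
python3 - <<'E'
from h import *
a,d=capture('scene')
q=proj('scene',(.48,.306,.01));print(q)
u,v=q.round().astype(int);u0,v0=u-45,v-45
w=a[max(v0,0):v0+90,u0:u0+90];print(w.shape)
cv2.imwrite('pics/g6.png',cv2.convertScaleAbs(cv2.resize(w,None,fx=6,fy=6,interpolation=cv2.INTER_CUBIC),alpha=2))
E
```

```text
[453.25148566 239.66098161]
(90, 90, 3)
```

View pics/g6.png

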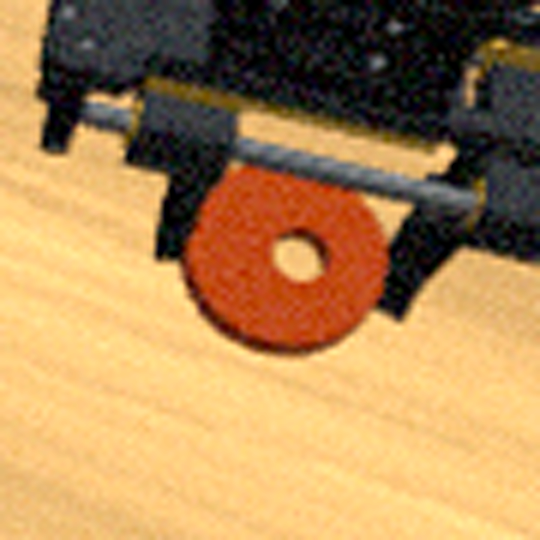

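Emit:
{"name": "send_rows", "arguments": {
  "plan": [
    [140,0.0008,0,0.0015,0],
    [140,0.0006,0,0.0015,0],
    [140,0,0,0,0]
  ]
}}

```text
time_s: 12.3
position: [0.4754, 0.3055, 0.002]
tcp_rot: [[-0.987, -0.161, -0.002], [-0.161, 0.987, -0.001], [0.002, -0.0, -1.0]]
force: [-2.8, -1.7, 5.9]
opening: 0.697
grasp_force: 30.0
```

Emit:
{"name": "send_rows", "arguments": {
  "plan": [
    [0,0,0,0,0],
    [0,0,0,0,0],
    [0,0,0,0,0],
    [0,0,0,-0.01,0],
    [0,0,0,-0.03,0],
    [0,0,0,-0.04,0],
    [0,0,0,-0.04,0],
    [0,0.0029,-0.03,-0.025,0],
    [0,0.0029,-0.039,-0.005,0],
    [0,0.0029,-0.039,0,0],
    [0,0.0029,-0.039,0,0],
    [0,0.0029,-0.039,0,0],
    [0,0.0029,-0.039,0,0],
    [0,0.0029,-0.039,0,0],
    [0,0.0029,-0.039,0,0],
    [0,0.0032,-0.0395,0.01,0],
    [0,0,0,0,0]
  ]
}}

```text
time_s: 13.72
position: [0.5078, -0.0433, 0.141]
tcp_rot: [[-0.988, -0.154, 0.003], [-0.154, 0.988, -0.003], [-0.002, -0.004, -1.0]]
force: [0.1, 0.8, 0.6]
opening: 0.999
grasp_force: 0.0
```

```bash
python3 - <<'E'
from h import *
print(go((.5045,-.0367,.0832),99))
a,d=capture('scene');np.savez('pics/L.npz',a=a)
s=ringpix(a,'brown',(415,200,490,285));print(s[0],s[2],[h for h in s[1] if h[1]>15])
print("large outer at z=.006",plane('scene',s[0],.006).round(4),[plane('scene',h[0],.012).round(4) for h in s[1] if h[1]>15])
E
```

```text
shift [0.0024 0.0073 0.0578] turn -0.002 t=13.7
[453.85412879 238.5726549 ] [33.5 25.2] [(array([456.29, 238.45]), 48.625)]
large outer at z=.006 [0.4737 0.3067 0.006 ] [array([0.4762, 0.3103, 0.012 ])]
```

Emit:
{"name": "send_rows", "arguments": {
  "plan": [
    [90,0.0024,0.0073,0,0],
    [90,0,0,0.015,0],
    [90,0,0,0.015,0],
    [90,0,0,0.012,0],
    [90,0,0,0.008,0],
    [90,0,0,0.005,0],
    [90,0,0,0.0028,0],
    [90,0,0,0,0]
  ]
}}

```text
time_s: 14.43
position: [0.5023, -0.0288, 0.083]
tcp_rot: [[-0.987, -0.162, -0.001], [-0.162, 0.987, 0.0], [0.001, 0.0, -1.0]]
force: [-0.4, 0.8, -0.4]
opening: 0.656
grasp_force: 0.0
```

Emit:
{"name": "send_rows", "arguments": {
  "plan": [
    [90,-0.0005,-0.004,0,0],
    [90,-0.0004,-0.0042,0,0],
    [90,0,0,0,0],
    [90,0,0,0,0]
  ]
}}

```text
time_s: 14.77
position: [0.5053, -0.0382, 0.0836]
tcp_rot: [[-0.987, -0.16, 0.001], [-0.16, 0.987, -0.0], [-0.001, -0.001, -1.0]]
force: [-0.2, 0.2, 0.1]
opening: 0.646
grasp_force: 0.0
```

Good; close.

Emit:
{"name": "send_rows", "arguments": {
  "plan": [
    [180,0,0,0,0],
    [180,0,0,0,0],
    [180,0,0,0,0],
    [180,0,0,0,0],
    [180,0,0,0,0],
    [180,0,0,0,0],
    [180,0,0,0,0]
  ]
}}

```text
time_s: 15.35
position: [0.5047, -0.0375, 0.0832]
tcp_rot: [[-0.987, -0.161, -0.0], [-0.161, 0.987, 0.0], [0.0, 0.0, -1.0]]
force: [-0.2, 0.2, 0.4]
opening: 0.382
grasp_force: 28.8
```

```bash
python3 - <<'E'
from h import *
a,d=capture('scene');s=read_state();print(s['opening'],s['grasp_force'],s['force'])
r=ringpix(a,'white',(268,140,308,178));print(r)
S=np.load('pics/scene0.npz')['d']
for u,v in((287,150),(280,158),(295,158),(287,166),(284,165),(291,165)):
    print((u,v),[(np.array(C['scene']['xyz'])+ray('scene',u,v)[1]*q[v,u]).round(4) for q in(S,d)],a[v,u])
E
```

```text
0.38095849691305017 28.80148035081561 [-1.20469277  0.05335112  0.10732573]
(array([286.24768701, 158.0162238 ]), [(array([286.24, 156.01]), 65.21875)], array([15.9, 18.2]))
(287, 150) [array([ 0.4918, -0.042 ,  0.1   ]), array([ 0.4893, -0.0431,  0.0972])] [124 132 135]
(280, 158) [array([ 0.5072, -0.0492,  0.0886]), array([ 0.5057, -0.0499,  0.0869])] [111 120 126]
(295, 158) [array([ 0.4982, -0.0217,  0.0935]), array([ 0.5109, -0.0164,  0.1079])] [ 9 15 19]
(287, 166) [array([ 0.5131, -0.0311,  0.0806]), array([ 0.5153, -0.0301,  0.0832])] [106 119 122]
(284, 165) [array([ 0.5145, -0.0369,  0.0819]), array([ 0.5172, -0.0357,  0.0851])] [114 124 125]
(291, 165) [array([ 0.5095, -0.0244,  0.0832]), array([ 0.5111, -0.0237,  0.0851])] [106 118 121]
```

Emit:
{"name": "send_rows", "arguments": {
  "plan": [
    [180,-0.001,0,-0.0017,0],
    [180,-0.002,0,-0.0035,0],
    [180,-0.002,0,-0.0035,0],
    [180,-0.003,0,-0.0052,0],
    [180,-0.003,0,-0.0052,0],
    [180,0,0,-0.01,0],
    [180,0,0,0,0]
  ]
}}

```text
time_s: 15.98
position: [0.5171, -0.0361, 0.1142]
tcp_rot: [[-0.987, -0.161, 0.004], [-0.161, 0.987, -0.001], [-0.004, -0.002, -1.0]]
force: [-0.1, -0.5, 0.1]
opening: 0.38
grasp_force: 28.8
```

```bash
python3 - <<'E'
from h import *
a,d=capture('scene');s=read_state();print(s['position'],s['opening'],s['grasp_force'],s['force'])
r=ringpix(a,'white',(262,125,318,178));print(r)
b,g,rr=[a[...,i].astype(int) for i in range(3)]
u0,v0=int(r[0][0]),int(r[0][1]);P=[]
for v in range(v0-9,v0+10):
  for u in range(u0-9,u0+10):
    if a[v,u].min()>85 and abs(rr[v,u]-b[v,u])<40: P.append(np.array(C['scene']['xyz'])+ray('scene',u,v)[1]*d[v,u])
P=np.array(P);k=np.ones(len(P),bool)
for _ in range(6):
    m=P[k].mean(0);n=np.linalg.svd(P[k]-m)[2][2];n*=np.sign(n[2]);k=abs((P-m)@n)<.004
print(len(P),k.sum(),m.round(4),n.round(3))
E
```

```text
[ 0.51657794 -0.03602898  0.11358024] 0.37580277122176814 28.79810974839529 [-0.21170741  0.31816449 -0.06076724]
(array([284.42898056, 151.09224566]), [(array([284.61, 148.97]), 70.65625)], array([16.3, 18.8]))
201 188 [ 0.5158 -0.0365  0.1198] [0.507 0.056 0.86 ]
```

Emit:
{"name": "send_rows", "arguments": {
  "plan": [
    [180,0,0,-0.036,0],
    [180,0.0041,0.0357,0,0],
    [180,0.0041,0.0357,0,0],
    [180,0.0041,0.0357,0,0],
    [180,0.0041,0.0357,0,0],
    [180,0.0041,0.0357,0,0],
    [180,0.0041,0.0357,0,0],
    [180,0.0041,0.0357,0,0],
    [180,0.0041,0.0357,0,0],
    [180,0.0041,0.0357,0,0],
    [180,0.0041,0.0357,0,0],
    [180,0,0,0.03,0],
    [180,0,0,0.035,0],
    [180,0,0,0.03,0],
    [180,0,0,0.02,0],
    [180,0,0,0.01,0],
    [180,0,0,0.005,0],
    [180,0,0,0,0],
    [180,0,0,0,0]
  ]
}}

```text
time_s: 17.62
position: [0.4184, 0.3101, 0.019]
tcp_rot: [[-0.987, -0.16, 0.001], [-0.16, 0.987, 0.001], [-0.001, 0.0, -1.0]]
force: [0.2, 0.0, -0.0]
opening: 0.378
grasp_force: 28.9
```

Emit:
{"name": "send_rows", "arguments": {
  "plan": [
    [180,0,0,0.003,0],
    [180,0,0,0.002,0],
    [180,0.0012,0,0.0015,0],
    [180,0.0013,0,0.002,0],
    [180,0.0012,0,0.002,0],
    [180,0.001,0,0.002,0],
    [180,0.0005,0,0.0015,0],
    [180,0,0,0,0]
  ]
}}

```text
time_s: 18.28
position: [0.4122, 0.3097, 0.0054]
tcp_rot: [[-0.987, -0.16, 0.0], [-0.16, 0.987, 0.001], [-0.001, 0.001, -1.0]]
force: [-2.9, 0.8, 10.6]
opening: 0.307
grasp_force: 5.6
```

Emit:
{"name": "send_rows", "arguments": {
  "plan": [
    [120,0,0,0,0],
    [120,0,0,0,0],
    [80,0,0,0,0],
    [0,0,0,0,0],
    [0,0,0,-0.01,0],
    [0,0,0,-0.035,0],
    [0,0,0,-0.04,0],
    [0,0,0,-0.04,0],
    [0,-0.0024,-0.035,-0.02,0],
    [0,-0.0024,-0.038,0,0],
    [0,-0.0024,-0.038,0,0],
    [0,-0.0024,-0.038,0,0],
    [0,-0.0024,-0.038,0,0],
    [0,-0.0024,-0.038,0,0],
    [0,-0.0024,-0.038,0,0],
    [0,-0.0024,-0.038,0,0],
    [0,-0.0024,-0.038,0,0],
    [0,-0.0024,-0.038,0,0]
  ]
}}

```text
time_s: 19.78
position: [0.4968, -0.0611, 0.1497]
tcp_rot: [[-0.987, -0.16, 0.0], [-0.16, 0.987, -0.0], [-0.0, -0.0, -1.0]]
force: [0.9, 0.4, -0.9]
opening: 0.999
grasp_force: 0.0
```

```bash
python3 - <<'E'
from h import *
print(go((.5363,-.2345,.0807),99))
a,d=capture('scene');q=proj('scene',(.41,.31,.006)).astype(int);print(q)
x,y=q;s=ringpix(a,'white',(x-28,y-24,x+28,y+24));print(s,plane('scene',s[0],.006).round(4),[plane('scene',h[0],.012).round(4) for h in s[1]])
s=ringpix(a,'brown',(415,200,490,285));print(plane('scene',s[0],.006).round(4),[plane('scene',h[0],.012).round(4) for h in s[1] if h[1]>15])
E
```

```text
shift [-0.0112 -0.1775  0.069 ] turn 0.004 t=19.8
[463 215]
(array([463.49540392, 214.38107576]), [(array([462.8 , 212.29]), 46.84375)], array([19.9, 13.9])) [0.4072 0.3089 0.006 ] [array([0.4081, 0.3059, 0.012 ])]
[0.4737 0.3066 0.006 ] [array([0.4761, 0.3102, 0.012 ])]
```

Emit:
{"name": "send_rows", "arguments": {
  "plan": [
    [40,-0.0022,-0.0355,0,0],
    [40,-0.0022,-0.0355,0,0],
    [40,-0.0022,-0.0355,0,0],
    [40,-0.0022,-0.0355,0,0],
    [40,-0.0024,-0.0355,0.01,0],
    [60,0,0,0.015,0],
    [60,0,0,0.015,0],
    [60,0,0,0.01,0],
    [60,0,0,0,0],
    [60,0,0,0,0]
  ]
}}

```text
time_s: 20.67
position: [0.536, -0.2318, 0.099]
tcp_rot: [[-0.987, -0.161, -0.001], [-0.161, 0.987, 0.001], [0.001, 0.001, -1.0]]
force: [-0.6, -0.1, -0.4]
opening: 0.767
grasp_force: 0.0
```

```bash
python3 - <<'E'
from h import *
print(go((.5363,-.2345,.0807),99),read_state()['opening'])
a,d=capture('scene');print(ringpix(a,'blue',(172,116,212,156)))
E
```

```text
shift [ 0.0001 -0.0028  0.0183] turn 0.005 t=20.7 0.7670902818515677
(array([191.69070465, 135.20640684]), [(array([189.54, 136.45]), 60.28125)], array([22.3, 23.8]))
```

Emit:
{"name": "send_rows", "arguments": {
  "plan": [
    [60,0,-0.0028,0,0],
    [60,0,0,0.006,0],
    [60,0,0,0.005,0],
    [60,0,0,0.004,0],
    [60,0,0,0.003,0],
    [60,0,0,0,0],
    [60,0,0,0,0]
  ]
}}

```text
time_s: 21.3
position: [0.5367, -0.2351, 0.0809]
tcp_rot: [[-0.987, -0.161, -0.001], [-0.161, 0.987, 0.0], [0.001, 0.001, -1.0]]
force: [-0.0, -0.0, 0.3]
opening: 0.768
grasp_force: 0.0
```

Emit:
{"name": "send_rows", "arguments": {
  "plan": [
    [140,0,0,0,0],
    [140,0,0,0,0],
    [140,0,0,0,0],
    [140,0,0,0,0],
    [140,0,0,0,0],
    [140,0,0,0,0],
    [140,0,0,0,0]
  ]
}}

```text
time_s: 21.88
position: [0.5368, -0.235, 0.0814]
tcp_rot: [[-0.987, -0.161, -0.0], [-0.161, 0.987, 0.0], [0.0, 0.0, -1.0]]
force: [0.8, 1.2, 1.8]
opening: 0.535
grasp_force: 30.0
```

Emit:
{"name": "send_rows", "arguments": {
  "plan": [
    [140,-0.001,0,-0.0017,0],
    [140,-0.002,0,-0.0035,0],
    [140,-0.002,0,-0.0035,0],
    [140,-0.003,0,-0.0052,0],
    [140,-0.003,0,-0.0052,0],
    [140,0,0,-0.03,0],
    [140,-0.0065,0.0356,-0.02,0],
    [140,-0.0065,0.0356,0,0],
    [140,-0.0065,0.0356,0,0],
    [140,-0.0065,0.0356,0,0],
    [140,-0.0065,0.0356,0,0],
    [140,-0.0065,0.0356,0,0],
    [140,-0.0065,0.0356,0,0],
    [140,-0.0065,0.0356,0,0],
    [140,-0.0065,0.0356,0,0],
    [140,-0.0065,0.0356,0,0],
    [140,-0.0065,0.0356,0,0],
    [140,-0.0065,0.0356,0,0],
    [140,-0.0065,0.0356,0,0],
    [140,-0.0065,0.0356,0,0]
  ]
}}

```text
time_s: 23.55
position: [0.5579, 0.2752, 0.1512]
tcp_rot: [[-0.987, -0.161, 0.002], [-0.161, 0.987, 0.0], [-0.002, 0.0, -1.0]]
force: [1.7, 0.1, -0.2]
opening: 0.538
grasp_force: 30.0
```

Emit:
{"name": "send_rows", "arguments": {
  "plan": [
    [140,-0.006,0.03,0,0],
    [140,0,0,0.03,0],
    [140,0,0,0.035,0],
    [140,0,0,0.03,0],
    [140,0,0,0.02,0],
    [140,0,0,0.01,0],
    [140,0,0,0.005,0],
    [140,0,0,0,0],
    [140,0,0,0,0]
  ]
}}

```text
time_s: 24.3
position: [0.5598, 0.3039, 0.0215]
tcp_rot: [[-0.987, -0.161, 0.002], [-0.161, 0.987, 0.001], [-0.002, 0.0, -1.0]]
force: [0.9, 1.2, -0.2]
opening: 0.532
grasp_force: 30.0
```

Emit:
{"name": "send_rows", "arguments": {
  "plan": [
    [140,0,0,0.004,0],
    [140,0,0,0.003,0],
    [140,0,0,0.0015,0],
    [140,0.0014,0,0.002,0],
    [140,0.0014,0,0.002,0],
    [140,0.0012,0,0.002,0],
    [140,0.0012,0,0.002,0],
    [140,0.0008,0,0.001,0],
    [140,0,0,0,0]
  ]
}}

```text
time_s: 25.05
position: [0.5524, 0.3026, 0.0033]
tcp_rot: [[-0.987, -0.161, 0.0], [-0.161, 0.987, -0.0], [-0.0, -0.0, -1.0]]
force: [-2.0, -0.2, 5.6]
opening: 0.546
grasp_force: 30.0
```

Emit:
{"name": "send_rows", "arguments": {
  "plan": [
    [60,0,0,0,0],
    [60,0,0,0,0],
    [60,0,0,0,0],
    [40,0,0,-0.01,0],
    [40,0,0,-0.03,0],
    [40,0,0,-0.04,0],
    [40,0,0,-0.04,0],
    [40,0.021,-0.027,-0.015,0],
    [40,0.021,-0.027,0,0],
    [40,0.021,-0.027,0,0],
    [40,0.021,-0.027,0,0],
    [40,0.021,-0.027,0,0]
  ]
}}

```text
time_s: 26.05
position: [0.4701, 0.1515, 0.1388]
tcp_rot: [[-0.987, -0.161, 0.002], [-0.161, 0.987, 0.0], [-0.002, -0.0, -1.0]]
force: [-0.3, -0.4, 0.1]
opening: 0.843
grasp_force: 0.0
```

```bash
python3 - <<'E'
from h import *
a,_=capture('scene');b,_=capture('top');np.savez('pics/M.npz',a=a,b=b)
print(read_state()['position'].__repr__())
S0=np.load('pics/scene0.npz')['p'];T0=np.load('pics/top0.npz')['p']
for c,w,R in(("brown",(.4737,.3067),.031),("white",(.4072,.3089),.019),("blue",(.546,.3026),.025)):
    r={}
    for n,p in(("scene",a),("top",b)):
        x,y=proj(n,(*w,.006)).astype(int);k=int(R*620)+3
        try: s=ringpix(p,c,(x-k,y-k,x+k,y+k))
        except Exception as e: print(c,n,"none",(x,y),p[y,x]);continue
        h=[q for q in s[1] if q[1]>8];r[n]=(s[0],h[0][0] if h else None)
        print(c,n,s[2],"rim",plane(n,s[0],.006).round(4),"bore",[(plane(n,q[0],.008).round(4)[:2],round(q[1])) for q in h])
    if len(r)==2: print("   tri",*[x.round(4) for x in map(np.asarray,tri(r['scene'][0],r['top'][0]))])
E
```

```text
array([0.46685621, 0.14943873, 0.13813502])
brown scene [33.4 25.5] rim [0.474  0.3066 0.006 ] bore [(array([0.473 , 0.3107]), 47)]
brown top none (np.int64(142), np.int64(274)) [89 80 61]
white scene [19.9 13.9] rim [0.4074 0.3088 0.006 ] bore [(array([0.4045, 0.3062]), 46)]
white top [16.3 12.3] rim [0.4078 0.3095 0.006 ] bore []
   tri [0.4079 0.309  0.0068] 0.0005
blue scene [27.6 23.5] rim [0.5469 0.3027 0.006 ] bore [(array([0.55  , 0.2999]), 54)]
blue top [ 7.6 19.6] rim [0.5616 0.3035 0.006 ] bore []
   tri [0.5593 0.3002 0.0221] 0.003
```

Emit:
{"name": "send_rows", "arguments": {
  "plan": [
    [0,-0.0086,0.0384,0,0],
    [0,-0.0086,0.0384,0,0],
    [0,-0.0086,0.0384,0,0],
    [0,-0.0086,0.0384,0,0],
    [0,0,0,0.02,0],
    [0,0,0,0.03,0],
    [0,0,0,0.03,0],
    [0,0,0,0.02,0],
    [0,0,0,0.01,0],
    [0,0,0,0,0],
    [0,0,0,0,0]
  ]
}}

```text
time_s: 27.07
position: [0.4805, 0.3101, 0.028]
tcp_rot: [[-0.987, -0.161, 0.0], [-0.161, 0.987, 0.0], [-0.0, 0.0, -1.0]]
force: [0.2, -0.5, -0.0]
opening: 0.999
grasp_force: 0.0
```

```bash
python3 - <<'E'
from h import *
print(go((.4765,.3066,.004),99),read_state()['position'])
p=np.load('pics/scene0.npz')['p'];b,g,r=[p[...,i].astype(int) for i in range(3)]
# spindle: grey/bluish pixels on brown
u0,v0,u1,v1=362,198,388,226;k=6
im=cv2.resize(p[v0:v1,u0:u1],None,fx=k,fy=k,interpolation=cv2.INTER_CUBIC).astype(int)
for t in(95,110,125,140):
    m=((im[...,0]>im[...,2]-8)&(im.min(2)>t-30)&(im.max(2)>t)).astype(np.uint8);n,l,s,c=cv2.connectedComponentsWithStats(m)
    i=1+s[1:,4].argmax();cc=c[i]/k+[u0,v0]-.5+.5/k;print(t,cc.round(2),s[i,2:4]/k,s[i,4]/k/k,plane('scene',cc,.064).round(4))
E
```

```text
shift [ 0.0045 -0.0028  0.024 ] turn 0.004 t=27.1 [0.4804916  0.31012853 0.02804023]
95 [375.58 208.78] [6.5        4.66666667] 22.194444444444443 [0.5209 0.1552 0.064 ]
110 [375.65 208.56] [5.5        3.83333333] 13.416666666666666 [0.5203 0.1552 0.064 ]Traceback (most recent call last):
  File "<stdin>", line 9, in <module>
ValueError: attempt to get argmax of an empty sequence
```

Emit:
{"name": "send_rows", "arguments": {
  "plan": [
    [0,0.0045,-0.0028,0.006,0],
    [0,0,0,0.008,0],
    [0,0,0,0.006,0],
    [60,0,0,0.003,0],
    [140,0,0,0.001,0],
    [140,0,0,0,0],
    [140,0,0,0,0],
    [140,0,0,0,0],
    [140,0,0,0,0],
    [140,0,0,0,0]
  ]
}}

```text
time_s: 27.9
position: [0.4769, 0.3065, 0.0055]
tcp_rot: [[-0.987, -0.161, 0.002], [-0.161, 0.987, 0.001], [-0.002, 0.0, -1.0]]
force: [-1.3, -1.2, 8.2]
opening: 0.557
grasp_force: 4.4
```

Fingertips again rode over the ring top, so the true tip is about 7 mm behind the TCP. Open and feel for the table.

Emit:
{"name": "send_rows", "arguments": {
  "plan": [
    [0,0,0,-0.002,0],
    [0,0,0,0,0],
    [0,0,0,0,0],
    [0,0,0,0,0],
    [0,0,0,0,0],
    [0,0,0,0,0],
    [0,0,0,0.003,0],
    [0,0,0,0.003,0],
    [0,0,0,0.002,0],
    [0,0,0,0,0]
  ]
}}

```text
time_s: 28.73
position: [0.4755, 0.3059, -0.0029]
tcp_rot: [[-0.987, -0.161, -0.001], [-0.161, 0.987, -0.0], [0.001, -0.0, -1.0]]
force: [0.5, 0.2, -0.6]
opening: 0.997
grasp_force: 0.0
```

```bash
python3 - <<'E'
from h import *
a,_=capture('scene');s=ringpix(a,'brown',(415,200,490,285));print(s[0],s[2],[(h[0],h[1],plane('scene',h[0],.012).round(4)) for h in s[1] if h[1]>15],plane('scene',s[0],.006).round(4))
s=read_state();print(s['position'],s['force'],s['opening'])
E
```

```text
[454.0882561  238.55198122] [32.9 25.6] [(array([456.5 , 238.47]), 48.46875, array([0.4761, 0.3107, 0.012 ]))] [0.4735 0.3071 0.006 ]
[ 0.47566496  0.3059911  -0.0026457 ] [-0.59970614  0.14572767  0.30031983] 0.9974637135983423
```

Emit:
{"name": "send_rows", "arguments": {
  "plan": [
    [0,0,0,0.001,0],
    [60,0,0,0.001,0],
    [140,0,0,0,0],
    [140,0,0,0,0],
    [140,0,0,0,0],
    [140,0,0,0,0],
    [140,0,0,0,0],
    [140,0,0,0,0]
  ]
}}

```text
time_s: 29.45
position: [0.4761, 0.3062, -0.0041]
tcp_rot: [[-0.987, -0.161, 0.0], [-0.161, 0.987, 0.0], [-0.0, 0.0, -1.0]]
force: [-0.2, 0.2, -0.1]
opening: 0.697
grasp_force: 30.0
```

Emit:
{"name": "send_rows", "arguments": {
  "plan": [
    [140,0,0,-0.015,0],
    [140,0,0,-0.03,0],
    [140,0,0,-0.03,0],
    [140,-0.0038,-0.032,-0.006,0],
    [140,-0.0038,-0.032,0,0],
    [140,-0.0038,-0.032,0,0],
    [140,-0.0038,-0.032,0,0],
    [140,-0.0038,-0.0318,0,0],
    [140,0,0,0,0],
    [140,0,0,0,0],
    [140,0,0,0,0]
  ]
}}

```text
time_s: 30.37
position: [0.5199, 0.1516, 0.0767]
tcp_rot: [[-0.987, -0.16, -0.001], [-0.16, 0.987, 0.0], [0.001, 0.0, -1.0]]
force: [1.4, -0.9, -1.0]
opening: 0.697
grasp_force: 30.0
```

```bash
cat >> h.py <<'E'
SP=np.array([.5207,.1552])
def bore(col,save=None):
    a,_=capture('scene');s=read_state();P=np.array(s['position']);R=np.array(s['tcp_rot']);zt=P[2]+.016
    x,y=proj('scene',(P[0],P[1],zt)).astype(int);k=26
    if save: cv2.imwrite(save,cv2.convertScaleAbs(cv2.resize(a[y-40:y+40,x-40:x+40],None,fx=7,fy=7,interpolation=cv2.INTER_CUBIC),alpha=2))
    r=ringpix(a,col,(x-k,y-k,x+k,y+k));h=[(plane('scene',q[0],zt).round(4)[:2],round(q[1])) for q in r[1] if q[1]>8]
    print("TCP",P.round(4),"force",np.round(s['force'],1),"grip",s['grasp_force'],s['opening'],"holes",h,"rim",plane('scene',r[0],zt-.006).round(4))
    for b,_ in h: d=SP-b;print("  miss world",d.round(4),"tool",(R.T@[*d,0]).round(4)[:2])
E
python3 -c "
from h import *
bore('brown','pics/b1.png')"
```

```text
TCP [0.5197 0.1522 0.0767] force [ 0.5 -0.1 -1. ] grip 29.999900793191046 0.6929812263286166 holes [(array([0.5223, 0.1577]), 36), (array([0.5148, 0.1538]), 9)] rim [0.52   0.1522 0.0867]
  miss world [-0.0016 -0.0025] tool [ 0.002  -0.0022]
  miss world [0.0059 0.0014] tool [-0.006   0.0004]
```

View pics/b1.png

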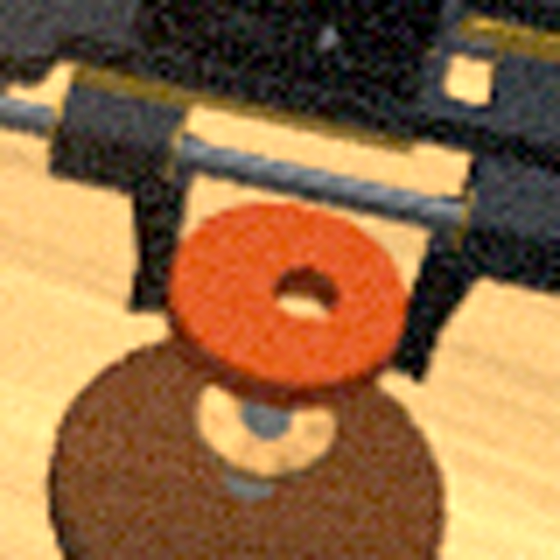

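```bash
python3 -c "
from h import *
q=proj('scene',(.5197,.1522,.0927));x,y=q.astype(int);print(q)
for c in((307,292),(275,292),(340,292)):
  u=[x-40+(c[0]+.5)/7-.5,y-40+(c[1]+.5)/7-.5];print(u,plane('scene',u,.0927).round(4))
"
```

```text
[376.82704274 197.97779592]
[np.float64(379.42857142857144), np.float64(198.28571428571428)] [0.5182 0.1567 0.0927]
[np.float64(374.85714285714283), np.float64(198.28571428571428)] [0.522  0.1493 0.0927]
[np.float64(384.14285714285717), np.float64(198.28571428571428)] [0.5143 0.1643 0.0927]
```

Emit:
{"name": "send_rows", "arguments": {
  "plan": [
    [140,-0.0008,-0.0014,0.005,0],
    [140,0,0,0.005,0],
    [140,0,0,0.003,0],
    [140,0,0,0.002,0],
    [140,0,0,0.002,0],
    [140,0,0,0.002,0],
    [140,0,0,0,0],
    [140,0,0,0,0]
  ]
}}

```text
time_s: 31.08
position: [0.5214, 0.1502, 0.0577]
tcp_rot: [[-0.987, -0.161, -0.0], [-0.161, 0.987, -0.0], [0.0, -0.0, -1.0]]
force: [-0.6, -0.4, -0.9]
opening: 0.693
grasp_force: 30.0
```

Emit:
{"name": "send_rows", "arguments": {
  "plan": [
    [140,0,0,0.003,0],
    [140,0,0,0.003,0],
    [140,0,0,0.003,0],
    [140,0,0,0.003,0],
    [140,0,0,0,0]
  ]
}}

```text
time_s: 31.5
position: [0.521, 0.1501, 0.0451]
tcp_rot: [[-0.987, -0.161, -0.001], [-0.161, 0.987, -0.0], [0.001, 0.0, -1.0]]
force: [-1.7, 0.0, -0.9]
opening: 0.69
grasp_force: 30.0
```

Emit:
{"name": "send_rows", "arguments": {
  "plan": [
    [140,0,0,0.003,0],
    [140,0,0,0.003,0],
    [140,0,0,0.003,0],
    [140,0,0,0.003,0],
    [140,0,0,0.003,0],
    [140,0,0,0.003,0],
    [140,0,0,0,0]
  ]
}}

```text
time_s: 32.08
position: [0.5215, 0.1502, 0.028]
tcp_rot: [[-0.987, -0.161, 0.0], [-0.161, 0.987, -0.0], [-0.0, -0.0, -1.0]]
force: [0.1, 0.0, 1.3]
opening: 0.694
grasp_force: 30.0
```

Emit:
{"name": "send_rows", "arguments": {
  "plan": [
    [140,0,0,0.0025,0],
    [140,0,0,0.0025,0],
    [140,0,0,0.0025,0],
    [140,0,0,0.0025,0],
    [140,0,0,0.0015,0],
    [140,0,0,0,0]
  ]
}}

```text
time_s: 32.58
position: [0.5215, 0.1502, 0.0167]
tcp_rot: [[-0.987, -0.161, 0.0], [-0.161, 0.987, -0.0], [-0.0, -0.0, -1.0]]
force: [-0.9, -0.3, 3.9]
opening: 0.695
grasp_force: 30.0
```

Emit:
{"name": "send_rows", "arguments": {
  "plan": [
    [140,0,0,0.0015,0],
    [140,0,0,0.0015,0],
    [140,0,0,0,0]
  ]
}}

```text
time_s: 32.83
position: [0.5215, 0.1502, 0.0138]
tcp_rot: [[-0.987, -0.161, 0.0], [-0.161, 0.987, -0.0], [-0.0, -0.0, -1.0]]
force: [-1.4, 0.2, 5.3]
opening: 0.695
grasp_force: 30.0
```

Emit:
{"name": "send_rows", "arguments": {
  "plan": [
    [60,0,0,0,0],
    [60,0,0,0,0],
    [60,0,0,0,0],
    [60,0,0,-0.02,0],
    [60,0,0,-0.035,0],
    [60,0,0,-0.025,0],
    [60,-0.0103,0.0292,-0.01,0],
    [60,-0.0103,0.0292,0,0],
    [60,-0.0103,0.0292,0,0],
    [60,-0.0103,0.0292,0,0],
    [60,-0.0103,0.0292,0.02,0],
    [60,0,0,0.03,0],
    [60,0,0,0.025,0],
    [60,0,0,0,0],
    [60,0,0,0,0]
  ]
}}

```text
time_s: 34.08
position: [0.5473, 0.3022, 0.0267]
tcp_rot: [[-0.987, -0.161, -0.004], [-0.161, 0.987, -0.001], [0.004, -0.001, -1.0]]
force: [0.9, -0.7, 0.5]
opening: 0.76
grasp_force: 0.0
```

```bash
python3 - <<'E'
from h import *
a,_=capture('scene');print(go((.549,.3025,-.004),99))
q=proj('scene',(.547,.3027,.006)).astype(int);s=ringpix(a,'blue',(q[0]-20,q[1]-20,q[0]+20,q[1]+20))
print('blue',s[0],s[2],plane('scene',s[0],.006).round(4),plane('scene',s[0],.012).round(4),[(plane('scene',h[0],.012).round(4),h[1]) for h in s[1]])
q=proj('scene',(.5205,.1505,.024)).astype(int);s=ringpix(a,'brown',(q[0]-20,q[1]-20,q[0]+20,q[1]+20))
for z in(.018,.024,.030):print('large rim if mid z',z,s[2],plane('scene',s[0],z).round(4))
d=_;u,v=q
for du,dv in((-9,3),(-8,6),(8,4),(5,8),(-5,8),(0,9)):
    print((np.array(C['scene']['xyz'])+ray('scene',u+du,v+dv)[1]*d[v+dv,u+du]).round(4),a[v+dv,u+du])
E
```

```text
shift [-0.0003  0.      0.0323] turn 0.004 t=34.1
blue [441.60099539 267.00995893] [27.8 23.5] [0.5469 0.3028 0.006 ] [0.5513 0.3024 0.012 ] [(array([0.5537, 0.2996, 0.012 ]), 48.65625), (array([0.5452, 0.2991, 0.012 ]), 2.8125)]
large rim if mid z 0.018 [33.  28.6] [0.516  0.1506 0.018 ]
large rim if mid z 0.024 [33.  28.6] [0.5207 0.1513 0.024 ]
large rim if mid z 0.03 [33.  28.6] [0.5253 0.152  0.03  ]
[0.5378 0.1362 0.0284] [ 14  37 106]
[0.5438 0.1404 0.0288] [ 12  47 109]
[0.5271 0.1661 0.0307] [ 22  47 111]
[0.5363 0.1639 0.0278] [ 23  46 109]
[0.5458 0.1472 0.029 ] [ 20  51 110]
[0.543  0.1563 0.0281] [ 12  45 109]
```

Emit:
{"name": "send_rows", "arguments": {
  "plan": [
    [60,0.0003,0,0.012,0],
    [60,0,0,0.01,0],
    [60,0,0,0.006,0],
    [60,0,0,0.003,0],
    [140,0,0,0.001,0],
    [140,0,0,0,0],
    [140,0,0,0,0],
    [140,0,0,0,0],
    [140,0,0,0,0],
    [140,0,0,0,0]
  ]
}}

```text
time_s: 34.97
position: [0.5488, 0.3026, -0.0033]
tcp_rot: [[-0.987, -0.161, 0.001], [-0.161, 0.987, 0.0], [-0.001, 0.0, -1.0]]
force: [-0.1, -1.0, 1.0]
opening: 0.556
grasp_force: 30.0
```

Emit:
{"name": "send_rows", "arguments": {
  "plan": [
    [140,0,0,-0.015,0],
    [140,0,0,-0.03,0],
    [140,0,0,-0.03,0],
    [140,0.0137,-0.0347,-0.005,0],
    [140,0.0137,-0.0347,0,0],
    [140,0.0137,-0.0347,0,0],
    [140,0.0138,-0.0349,0,0],
    [140,0,0,0,0],
    [140,0,0,0,0],
    [140,0,0,0,0]
  ]
}}

```text
time_s: 35.8
position: [0.5173, 0.1566, 0.0767]
tcp_rot: [[-0.987, -0.16, 0.001], [-0.16, 0.987, 0.0], [-0.001, 0.0, -1.0]]
force: [0.9, 0.1, -0.2]
opening: 0.556
grasp_force: 30.0
```

```bash
python3 -c "
from h import *
bore('blue')"
```

```text
TCP [0.5174 0.1572 0.0766] force [ 0.3  1.  -0.6] grip 29.999922635033727 0.5551540328166732 holes [(array([0.5217, 0.1544]), 48)] rim [0.5156 0.1572 0.0866]
  miss world [-0.001   0.0008] tool [0.0009 0.001 ]
```

Emit:
{"name": "send_rows", "arguments": {
  "plan": [
    [140,0.0006,0,0.005,0],
    [140,0,0,0.005,0],
    [140,0,0,0.003,0],
    [140,0,0,0.002,0],
    [140,0,0,0.002,0],
    [140,0,0,0.002,0],
    [140,0,0,0.001,0],
    [140,0,0,0,0]
  ]
}}

```text
time_s: 36.52
position: [0.516, 0.1565, 0.0561]
tcp_rot: [[-0.987, -0.161, -0.0], [-0.161, 0.987, -0.0], [0.0, 0.0, -1.0]]
force: [-0.3, 0.3, -0.4]
opening: 0.554
grasp_force: 30.0
```

Emit:
{"name": "send_rows", "arguments": {
  "plan": [
    [140,0,0,0.003,0],
    [140,0,0,0.003,0],
    [140,0,0,0.003,0],
    [140,0,0,0.003,0],
    [140,0,0,0.003,0],
    [140,0,0,0.003,0],
    [140,0,0,0.003,0],
    [140,0,0,0.003,0],
    [140,0,0,0.002,0],
    [140,0,0,0.001,0],
    [140,0,0,0,0]
  ]
}}

```text
time_s: 37.43
position: [0.516, 0.1564, 0.0291]
tcp_rot: [[-0.987, -0.161, -0.0], [-0.161, 0.987, -0.0], [0.0, 0.0, -1.0]]
force: [0.6, -0.5, -0.2]
opening: 0.557
grasp_force: 30.0
```

Emit:
{"name": "send_rows", "arguments": {
  "plan": [
    [140,0,0,0.0015,0],
    [140,0,0,0.0015,0],
    [140,0,0,0.001,0],
    [140,0,0,0,0]
  ]
}}

```text
time_s: 37.77
position: [0.5162, 0.1565, 0.0265]
tcp_rot: [[-0.987, -0.161, 0.001], [-0.161, 0.987, -0.0], [-0.001, -0.0, -1.0]]
force: [-1.7, -0.6, 8.9]
opening: 0.559
grasp_force: 30.0
```

Emit:
{"name": "send_rows", "arguments": {
  "plan": [
    [80,0,0,0,0],
    [80,0,0,0,0],
    [80,0,0,0,0],
    [80,0,0,-0.02,0],
    [80,0,0,-0.035,0],
    [80,0,0,-0.015,0],
    [80,0.0163,0.0336,-0.01,0],
    [80,0.0163,0.0336,0,0],
    [80,0.0163,0.0336,0,0],
    [80,0.0163,0.0336,0,0],
    [80,0.0165,0.0334,0.02,0],
    [80,0,0,0.03,0],
    [80,0,0,0.025,0],
    [80,0,0,0.005,0],
    [80,0,0,0,0],
    [80,0,0,0,0]
  ]
}}

```text
time_s: 39.1
position: [0.4092, 0.3083, 0.0258]
tcp_rot: [[-0.987, -0.16, -0.0], [-0.16, 0.987, -0.0], [0.0, -0.0, -1.0]]
force: [0.4, -0.5, 0.4]
opening: 0.686
grasp_force: 0.0
```

```bash
python3 - <<'E'
from h import *
a,d=capture('scene');print(go((.4085,.309,-.004),99))
q=proj('scene',(.408,.309,.006)).astype(int);s=ringpix(a,'white',(q[0]-20,q[1]-18,q[0]+20,q[1]+18))
print('white',s[0],s[2],plane('scene',s[0],.006).round(4),plane('scene',s[0],.012).round(4),[(plane('scene',h[0],.012).round(4),h[1]) for h in s[1]])
q=proj('scene',(.516,.156,.042)).astype(int)
for du,dv in((-8,0),(-8,3),(6,4),(-4,6),(0,7)):
    u,v=q+[du,dv];print((np.array(C['scene']['xyz'])+ray('scene',u,v)[1]*d[v,u]).round(4),a[v,u])
E
```

```text
shift [0.0013 0.0007 0.0304] turn 0.003 t=39.1
white [463.53328374 214.36561305] [19.8 13.8] [0.4072 0.3089 0.006 ] [0.4125 0.3085 0.012 ] [(array([0.408 , 0.3059, 0.012 ]), 47.71875)]
[0.522  0.1405 0.0406] [95 51 29]
[0.5277 0.1428 0.0394] [93 46 19]
[0.5192 0.1674 0.0411] [91 47 22]
[0.5314 0.1521 0.04  ] [93 46 17]
[0.5328 0.16   0.0433] [92 48 22]
```

Emit:
{"name": "send_rows", "arguments": {
  "plan": [
    [80,-0.0007,0.0008,0.01,0],
    [80,0,0,0.01,0],
    [80,0,0,0.006,0],
    [80,0,0,0.003,0],
    [120,0,0,0.001,0],
    [180,0,0,0,0],
    [180,0,0,0,0],
    [180,0,0,0,0],
    [180,0,0,0,0],
    [180,0,0,0,0],
    [180,0,0,0,0],
    [180,0,0,0,0]
  ]
}}

```text
time_s: 40.15
position: [0.4094, 0.3095, -0.0042]
tcp_rot: [[-0.987, -0.161, 0.0], [-0.161, 0.987, 0.0], [-0.0, 0.0, -1.0]]
force: [0.5, -0.4, 0.8]
opening: 0.418
grasp_force: 30.0
```

Emit:
{"name": "send_rows", "arguments": {
  "plan": [
    [180,0,0,-0.015,0],
    [180,0,0,-0.03,0],
    [180,0,0,-0.03,0],
    [180,-0.0173,-0.0338,-0.006,0],
    [180,-0.0173,-0.0338,0,0],
    [180,-0.0173,-0.0338,0,0],
    [180,-0.0173,-0.0338,0,0],
    [180,-0.0174,-0.0338,0,0],
    [180,0,0,0,0],
    [180,0,0,0,0],
    [180,0,0,0,0]
  ]
}}

```text
time_s: 41.07
position: [0.5209, 0.1565, 0.0764]
tcp_rot: [[-0.987, -0.16, -0.002], [-0.16, 0.987, 0.0], [0.002, 0.0, -1.0]]
force: [0.7, 0.0, -0.7]
opening: 0.42
grasp_force: 30.0
```

```bash
python3 -c "
from h import *
bore('white')"
```

```text
TCP [0.5204 0.1571 0.0764] force [-0.9  0.5  0.6] grip 30.000084999919636 0.420300669890843 holes [(array([0.5195, 0.1548]), 53)] rim [0.5188 0.1568 0.0864]
  miss world [0.0012 0.0004] tool [-0.0012  0.0002]
```

Emit:
{"name": "send_rows", "arguments": {
  "plan": [
    [180,-0.0006,-0.0006,0.005,0],
    [180,0,0,0.005,0],
    [180,0,0,0.003,0],
    [180,0,0,0.002,0],
    [180,0,0,0.002,0],
    [180,0,0,0.002,0],
    [180,0,0,0.001,0],
    [180,0,0,0,0]
  ]
}}

```text
time_s: 41.78
position: [0.5225, 0.156, 0.0564]
tcp_rot: [[-0.987, -0.161, -0.0], [-0.161, 0.987, -0.0], [0.0, 0.0, -1.0]]
force: [0.5, 0.0, -0.1]
opening: 0.42
grasp_force: 30.0
```

Emit:
{"name": "send_rows", "arguments": {
  "plan": [
    [180,0,0,0.003,0],
    [180,0,0,0.003,0],
    [180,0,0,0.003,0],
    [180,0,0,0.003,0],
    [180,0,0,0.002,0],
    [180,0,0,0.0015,0],
    [180,0,0,0.0015,0],
    [180,0,0,0.0015,0],
    [180,0,0,0,0]
  ]
}}

```text
time_s: 42.53
position: [0.5227, 0.156, 0.0379]
tcp_rot: [[-0.987, -0.161, -0.0], [-0.161, 0.987, 0.0], [0.0, 0.0, -1.0]]
force: [-0.7, 0.3, -0.1]
opening: 0.42
grasp_force: 30.0
```

Press on gently.

Emit:
{"name": "send_rows", "arguments": {
  "plan": [
    [180,0,0,0.001,0],
    [180,0,0,0.001,0],
    [180,0,0,0.0005,0],
    [180,0,0,0,0]
  ]
}}

```text
time_s: 42.87
position: [0.523, 0.1561, 0.0376]
tcp_rot: [[-0.987, -0.161, 0.001], [-0.161, 0.987, 0.0], [-0.001, -0.0, -1.0]]
force: [-3.4, 0.0, 13.7]
opening: 0.419
grasp_force: 30.0
```

Emit:
{"name": "send_rows", "arguments": {
  "plan": [
    [180,0,0,0.0006,0],
    [180,0,0,0,0],
    [180,0,0,0,0]
  ]
}}

```text
time_s: 43.12
position: [0.523, 0.1561, 0.0376]
tcp_rot: [[-0.987, -0.161, 0.002], [-0.161, 0.987, 0.0], [-0.002, -0.0, -1.0]]
force: [-3.2, -0.8, 17.5]
opening: 0.418
grasp_force: 30.0
```

Emit:
{"name": "send_rows", "arguments": {
  "plan": [
    [180,0,0,-0.002,0],
    [100,0,0,0,0],
    [100,0,0,0,0],
    [100,0,0,0,0],
    [80,0,0,0,0],
    [80,0,0,-0.01,0],
    [80,0,0,-0.03,0],
    [80,0,0,-0.035,0],
    [80,0,0,-0.03,0],
    [80,0.02,0.033,-0.02,0],
    [80,0.02,0.033,0,0],
    [80,0.02,0.033,0,0],
    [80,0.02,0.033,0,0],
    [80,0.02,0.033,0,0],
    [80,0,0,0,0],
    [80,0,0,0,0]
  ]
}}

```text
time_s: 44.45
position: [0.3968, 0.3029, 0.1617]
tcp_rot: [[-0.986, -0.165, 0.0], [-0.165, 0.986, -0.0], [-0.0, -0.0, -1.0]]
force: [0.4, 0.2, -0.3]
opening: 0.687
grasp_force: 0.0
```

```bash
python3 - <<'E'
from h import *
a,d=capture('scene');print(read_state()['position'],read_state()['grasp_force'])
b,g,r=[a[...,i].astype(int) for i in range(3)]
q=proj('scene',(.52,.155,.03)).astype(int);s=np.s_[q[1]-25:q[1]+25,q[0]-25:q[0]+25]
M={"brown":(r>g*2.2)&(r>60),"blue":(b>r+35)&(b>g+25),"white":(a.min(2)>85)&(abs(r-b)<40)}
for c,m in M.items():
    mm=np.zeros(m.shape,np.uint8);mm[s]=m[s];mm=cv2.morphologyEx(mm,cv2.MORPH_OPEN,np.ones((2,2),np.uint8))
    v,u=np.nonzero(mm);P=np.array([np.array(C['scene']['xyz'])+ray('scene',x,y)[1]*d[y,x] for x,y in zip(u,v)])
    k=np.ones(len(P),bool)
    for _ in range(6):
        m0=P[k].mean(0);n=np.linalg.svd(P[k]-m0)[2][2];n*=np.sign(n[2]);k=abs((P-m0)@n)<.003
    print(c,len(P),k.sum(),"plane",m0.round(4),n.round(2),"median z",np.median(P[:,2]).round(4))
t=[(n,p) for n,p in(("jar",(276,160)),("beaker",(171,150)),("cone",(363,158)))]
T=capture('top')[0];T0=np.load('pics/top0.npz')['p']
for n,(x,y) in t: print(n,"change",np.abs(T[y-12:y+25,x-15:x+20].astype(int)-T0[y-12:y+25,x-15:x+20]).mean().round(1))
E
```

```text
[0.39825764 0.3021027  0.16169394] 0.0
brown 195 175 plane [0.5373 0.1454 0.0292] [0.   0.01 1.  ] median z 0.0291
blue 87 19 plane [0.5058 0.1648 0.0369] [-0.72  0.1   0.68] median z 0.0411
white 218 168 plane [0.5294 0.1602 0.0532] [-0.01 -0.01  1.  ] median z 0.0534
jar change 4.3
beaker change 4.2
cone change 4.0
```

```bash
python3 -c "
from rig import *
print(hand_in())"
```

```text
the job is handed in; nothing more can be done
None
```

The three rings are on the spindle, large, medium, small from the bottom, each face up as before, and the job was handed in at about 44.6 s. The stack was pressed to 17.5 N without the seat moving further, and depth readings put the ring tops within 1 mm of fully down. The jar, beaker and cone are unmoved and the gripper touches nothing, but the large ring slid off its peg during the first grasp and leaned on the rack edge before I picked it up.

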